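# Find the unlatched lid of the dark box and push it open

### The job

One of the four identical lids of the white dark box has not latched, and nothing shows which, so the light-sensitive sample under it must be checked. Press gently with the fingertips on the ribbed rear end of the lids, one after another, until you find the one that rocks, then push that lid all the way up until it stands nearly upright by itself. Do not squeeze or force any lid, and leave the other lids shut and the vials and the things around the box where they are.

Things in the scene. Friction and masses are not known exactly. Their poses are not given: they have to be found in the camera images.
- dark_box: fixed white light-tight sample box, 139 (depth, x) x 286 (width, y) x 100 mm high, with four bays side by side. Origin: centre of its underside; x to its rear (away from the robot), y to its left, z up. Four identical dark lids fill its top, flush with the frame at 100 mm; centre lines from the left at y = +105, +35, -35, -105 mm (lids 1 to 4). Three are latched, one not; which varies
- lid_1 (a joint): angle of lid 1 in rad: 0 shut and flush, 1.5 stop (nearly upright). Rocker lid 120 (x) x 57 (y) x 8 mm, hinged across (along the box's y) 13 mm behind the box's middle, 4 mm below the top: 73 mm forward of the hinge to the lip, 47 mm tail behind it. Tail down = lip up. Stiff hinge (0.06 N m) stays at any angle. If latched it gives under 0.08 rad and springs back
- lid_2 (a joint): angle of lid 2 in rad: 0 shut and flush, 1.5 stop (nearly upright). Rocker lid 120 (x) x 57 (y) x 8 mm, hinged across (along the box's y) 13 mm behind the box's middle, 4 mm below the top: 73 mm forward of the hinge to the lip, 47 mm tail behind it. Tail down = lip up. Stiff hinge (0.06 N m) stays at any angle. If latched it gives under 0.08 rad and springs back
- lid_3 (a joint): angle of lid 3 in rad: 0 shut and flush, 1.5 stop (nearly upright). Rocker lid 120 (x) x 57 (y) x 8 mm, hinged across (along the box's y) 13 mm behind the box's middle, 4 mm below the top: 73 mm forward of the hinge to the lip, 47 mm tail behind it. Tail down = lip up. Stiff hinge (0.06 N m) stays at any angle. If latched it gives under 0.08 rad and springs back
- lid_4 (a joint): angle of lid 4 in rad: 0 shut and flush, 1.5 stop (nearly upright). Rocker lid 120 (x) x 57 (y) x 8 mm, hinged across (along the box's y) 13 mm behind the box's middle, 4 mm below the top: 73 mm forward of the hinge to the lip, 47 mm tail behind it. Tail down = lip up. Stiff hinge (0.06 N m) stays at any angle. If latched it gives under 0.08 rad and springs back
- lid_1_press (a point): middle of the ribbed black press pad on top of lid 1's tail, 24 mm behind the hinge; moves with the lid. An unlatched tail yields to about 3 to 6 N here; below it is an empty pocket 60 (y) x 47 (x) mm, 65 mm deep, so fingertips may follow it down 20 mm or so. A latched tail is firm: a sprung catch stands under it
- lid_1_lip (a point): middle of lid 1's front lip (centre of the 8 mm thick edge), 73 mm forward of the hinge; moves with the lid. Shut, it cannot be got hold of (1.5 mm gap); raised, it can be pushed to the rear from the front, moving up with it while it is low so that it does not jam
- lid_2_press (a point): middle of the ribbed black press pad on top of lid 2's tail, 24 mm behind the hinge; moves with the lid. An unlatched tail yields to about 3 to 6 N here; below it is an empty pocket 60 (y) x 47 (x) mm, 65 mm deep, so fingertips may follow it down 20 mm or so. A latched tail is firm: a sprung catch stands under it
- lid_2_lip (a point): middle of lid 2's front lip (centre of the 8 mm thick edge), 73 mm forward of the hinge; moves with the lid. Shut, it cannot be got hold of (1.5 mm gap); raised, it can be pushed to the rear from the front, moving up with it while it is low so that it does not jam
- lid_3_press (a point): middle of the ribbed black press pad on top of lid 3's tail, 24 mm behind the hinge; moves with the lid. An unlatched tail yields to about 3 to 6 N here; below it is an empty pocket 60 (y) x 47 (x) mm, 65 mm deep, so fingertips may follow it down 20 mm or so. A latched tail is firm: a sprung catch stands under it
- lid_3_lip (a point): middle of lid 3's front lip (centre of the 8 mm thick edge), 73 mm forward of the hinge; moves with the lid. Shut, it cannot be got hold of (1.5 mm gap); raised, it can be pushed to the rear from the front, moving up with it while it is low so that it does not jam
- lid_4_press (a point): middle of the ribbed black press pad on top of lid 4's tail, 24 mm behind the hinge; moves with the lid. An unlatched tail yields to about 3 to 6 N here; below it is an empty pocket 60 (y) x 47 (x) mm, 65 mm deep, so fingertips may follow it down 20 mm or so. A latched tail is firm: a sprung catch stands under it
- lid_4_lip (a point): middle of lid 4's front lip (centre of the 8 mm thick edge), 73 mm forward of the hinge; moves with the lid. Shut, it cannot be got hold of (1.5 mm gap); raised, it can be pushed to the rear from the front, moving up with it while it is low so that it does not jam
- vial_1: sample vial with black cap, 27 dia x 68 mm, upright in bay 1 under the front half of lid 1, 44 mm forward of the hinge, its top 12 mm below the box's top; origin: centre of its underside
- vial_2: sample vial with black cap, 27 dia x 68 mm, upright in bay 2 under the front half of lid 2, 44 mm forward of the hinge, its top 12 mm below the box's top; origin: centre of its underside
- vial_3: sample vial with black cap, 27 dia x 68 mm, upright in bay 3 under the front half of lid 3, 44 mm forward of the hinge, its top 12 mm below the box's top; origin: centre of its underside
- vial_4: sample vial with black cap, 27 dia x 68 mm, upright in bay 4 under the front half of lid 4, 44 mm forward of the hinge, its top 12 mm below the box's top; origin: centre of its underside
- pc_tower: black computer tower, fixed, about 400 deep (x) x 175 (y) x 400 mm high, left of the box, between it and the arm's start: draw the arm in to swing past its near corner. Origin: centre of its underside
- pen_red: red ballpoint pen, 145 x 12 x 9 mm, lying in front of the box; bystander. Origin: centre of its underside
- mouse: black computer mouse, 62 x 112 x 41 mm, right of the box; bystander. Origin: centre of its underside
- red_cap: red screw cap, 41 dia x 20 mm, left of the box; bystander. Origin: centre of its underside
- timer: white countdown timer, 68 x 68 x 21 mm, lying behind the box, left of the monitor's foot; bystander. Origin: centre of its underside
- bulb: red rubber pipette bulb, 48 x 78 x 48 mm, lying right of the box beside the big instrument; bystander. Origin: centre of its underside

How it is judged:
By the outcome, as a careful person would: the job done as asked, in the order asked, and still so for the second after the job is handed in, with the robot touching nothing.
It also fails if it takes over 58 s, if anything falls off the work surface, if the arm or the gripper's body presses on something with over 40 N, if the wrist force passes 120 N, or if a joint passes its speed limit or range.

### The arm

A 7-joint arm with a two-finger parallel gripper is mounted at the origin on a cart in front of the work surface, level with it; the furniture and walls round the work are solid. World frame = base frame: x ahead of the robot, y to its left, z up, the work surface at z = 0. Lengths are in m, angles in degrees, forces in N, time in s.
With the tool pointing down it reaches from about 0.425 to 0.925 m from the base axis. Payload 6.8 kg.
Tool frame: the origin (TCP) lies at the very end of the fingers, on their centre line; the grasp point (between the pads) lies 19 mm behind it; z points along the fingers, y is the line along which they close (so a half turn about z gives the same grasp; the last joint's range is limited). The gripper opens to 88 mm and grips with 3 to 60 N. Pads are 20 mm wide; open, the fingers measure 115 mm over their backs; the gripper's body (75 mm by 178 mm) begins 61 mm behind the grasp point.
Start: joints at [-75.464, 27.33, 1.283, 89.118, -0.659, 63.558, -4.761], TCP at [0.239, 0.631, 0.223] pointing down, gripper open.
Joint ranges: [-169.35, 169.35], [-19.33, 120.38], [-80.79, 83.38], [13.8, 139.57], [-78.32, 258.32], [9.67, 109.79], [-169.56, 169.56]. Speed limits (degrees/s): [136.94, 136.94, 180, 180, 180, 180, 180].

### API

Orientations are given as [roll, pitch, yaw] about the fixed x, y, z axes, in that order (R = Rz(yaw) Ry(pitch) Rx(roll)).
In Python, from bench import env, viewer gives the robot as it stands.
- The arm moves only by the shell command python3 -m handwheel 'ROWS'. ROWS is JSON, a list of rows, each a list of 7 numbers: the shift along the tool's x, y, z as a fraction of full scale, then the turn, a rotation vector about the tool's x, y, z as a fraction of full scale, then the opening in per cent of the stroke, from 0 (shut) to 100 (fully open). A call has 1 to 5 rows; each row shifts and turns the commanded pose from where the row before left it, along the tool's axes as they then stand; what a row does not reach is not made up. Full scale, the value 1, is 0.2 m for a shift and 45 degrees for a turn. A row lasts 1/8 s, in which the tool goes at most 62.5 mm and 10.7 degrees, less where a joint would pass 70% of its speed; a pose out of reach is approached as far as the arm can. A call with a number of a shift or a turn outside -1 to 1 is refused whole. A call with a gripper value outside its range is refused whole. The fingers move at their own pace and stop on an object; the grip force is fixed at half the most. Time passes only in rows, so rows that do not move let the fingers close. It gives the time, the measured TCP pose, the force, the opening and the grip force at its end, in the units of the state.
- env.get_obs(): the state, without advancing time (a new reading comes with each control period).
- viewer.camera(name): name is "scene" or "top" or "wrist"; returns a dict with "color" (480x640x3 uint8, red, green, blue), "range_z" (480x640 float32, m along the optical axis (not along the pixel's ray), 0 where there is no reading), "vfov" (degrees; the focal length in pixels is half the picture's height over the tangent of half this angle, whatever the lens; pixels are square), "cx", "cy" (the principal point, pixels), "camera_from_world" (4x4, takes a point from world to camera coordinates). Camera axes: x right, y up, looking along -z (the intrinsics and any distortion apply to the point x, -y, -z); pixel columns grow to the right and rows downward; lengths in m; the calibration is good to about 2 mm. A picture is of the moment at which its call begins.
- env.hand_in(): hands the job in; it is judged then, once.
The state is a dict: "time": time; "joint_pos": joint angles; "qvel": joint speeds; "tau": joint torques, N m; "tcp_pos": TCP position; "eef_rot": TCP orientation; "wrist_force": force on the tool from outside, world axes, zero at the start; "ft_torque": the same for the moment, N m; "opening": finger opening in m; "finger_force": force on a finger pad.
Only numpy, scipy, OpenCV 4.12 (cv2) and the standard library are available. Lean on these libraries where they do the work, as an engineer would, in place of code of your own. Each camera call takes 0.05 s, during which the arm holds its last target. There are 200 camera calls.

## Working session

There is one attempt and no reset: what is moved stays moved. The work goes in short steps, Python scripts to look and compute and a shell command to move; the robot and the scene stay as the last step left them, time stands still between calls to the robot, and variables do not carry over. Pictures are saved under pics/ and viewed, at most 10 in all, crops included, and the job is handed in when it is done.

```bash
ls; mkdir -p pics
cat > h.py <<'E'
import numpy as np, cv2
from bench import env, viewer
def cam(n):
    c=viewer.camera(n); return c
def pix2w(c,u,v,z=None):
    h=c["color"].shape[0]; f=h/2/np.tan(np.radians(c["vfov"])/2)
    T=np.linalg.inv(c["camera_from_world"])
    d=np.array([(u-c["cx"])/f,-(v-c["cy"])/f,-1.])
    if z is None:
        return T[:3,:3]@(d*c["range_z"][int(v),int(u)])+T[:3,3]
    w=T[:3,:3]@d; return T[:3,3]+w*(z-T[2,3])/w[2]
def save(c,n): cv2.imwrite("pics/"+n,c["color"][:,:,::-1])
E
python3 - <<'E'
from h import *
import pickle
o=env.get_obs();print(o)
for n in("top","scene"):
    c=cam(n);save(c,n+"1.png");pickle.dump(c,open(n+".pkl","wb"));print(n,c["vfov"],c["cx"],c["cy"],[k for k in c],c["camera_from_world"].round(3).tolist())
E
```

```text
pics
{'time': 0.0, 'joint_pos': array([-75.46463463,  27.37411143,   1.27960357,  89.17725919,
        -0.65770531,  63.55773632,  -4.76301701]), 'qvel': array([-0.10294939,  0.07389409, -0.15943609,  0.05337494,  0.00455872,
        0.07588733, -0.0132502 ]), 'tau': array([ 2.40594891e-04, -5.82852101e+01,  1.53469518e+00, -2.72603989e+01,
       -5.42918011e-02,  1.68736355e-02,  1.40837542e-04]), 'tcp_pos': array([0.23872078, 0.63074059, 0.22170907]), 'eef_rot': array([-1.79898583e+02,  8.39660448e-03,  1.59271338e+02]), 'wrist_force': array([-0.10230148, -0.28184939, -0.17192393]), 'ft_torque': array([-0.02198094,  0.01896173,  0.00439176]), 'finger_force': 0.0, 'opening': 0.0878234960687997}
top 46.55470117920505 314.66616102241244 238.50862516174382 ['color', 'range_z', 'vfov', 'cx', 'cy', 'camera_from_world'] [[0.001, -1.0, 0.006, -0.129], [0.98, 0.002, 0.2, -0.597], [-0.2, 0.006, 0.98, -1.105], [0.0, 0.0, 0.0, 1.0]]
scene 45.21427075106632 326.7948971873902 237.22613471051824 ['color', 'range_z', 'vfov', 'cx', 'cy', 'camera_from_world'] [[0.64, -0.768, -0.015, -0.463], [0.593, 0.481, 0.646, -0.341], [-0.489, -0.422, 0.764, -0.881], [0.0, 0.0, 0.0, 1.0]]
```

View pics/top1.png

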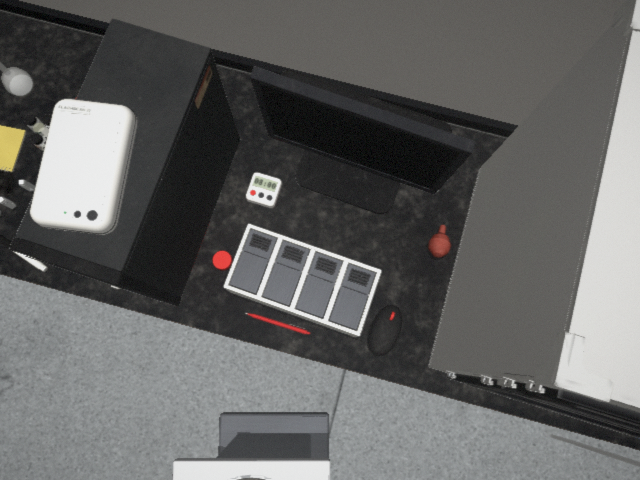

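View pics/scene1.png

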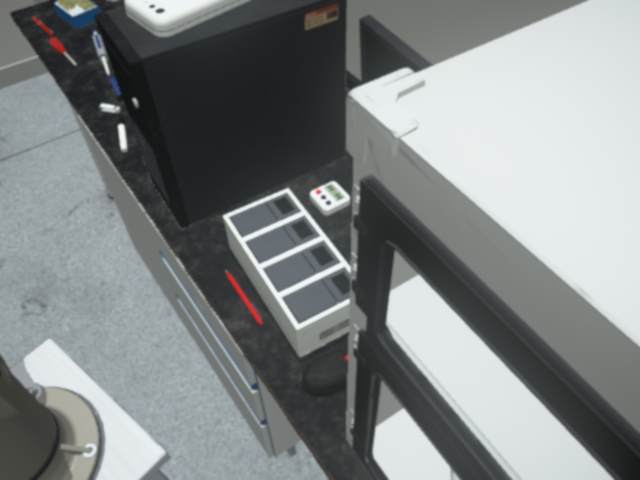

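The top view shows the box with corners at about (247,225), (381,269), (360,335) and (224,289). The lids run left to right with their ribbed ends at the far side. The pen is in front, the mouse is to the right, the red cap to the left, and the tower is far left. I'll measure the box pose next.

Run:
```python
from h import *
import pickle
c=pickle.load(open("top.pkl","rb"))
H,W=480,640
f=H/2/np.tan(np.radians(c["vfov"])/2);T=np.linalg.inv(c["camera_from_world"])
v,u=np.mgrid[:H,:W]
P=np.stack([(u-c["cx"])/f,-(v-c["cy"])/f,-np.ones_like(u)],-1)*c["range_z"][...,None]
P=P@T[:3,:3].T+T[:3,3]
roi=np.zeros((H,W),bool);roi[215:350,215:390]=1
m=roi&(P[...,2]>.085)&(P[...,2]<.125)
n,l,s,_=cv2.connectedComponentsWithStats(m.astype(np.uint8));k=1+s[1:,4].argmax();m=l==k
print(s[k],np.median(P[m][:,2]))
def rect(pts):
    r=cv2.minAreaRect(pts.astype(np.float32));return r
print("depth",rect(P[m][:,:2]))
ray=np.array([pix2w(c,a,b,.1)[:2] for b,a in np.argwhere(m)])
print("ray",rect(ray)); print(cv2.boxPoints(rect(ray)))
col=c["color"].astype(int)
w=roi&(col.min(2)>150); n,l,s,_=cv2.connectedComponentsWithStats(w.astype(np.uint8));k=1+s[1:,4].argmax()
ray=np.array([pix2w(c,a,b,.1)[:2] for b,a in np.argwhere(l==k)])
print("white",rect(ray))
# scene check: depth
d=pickle.load(open("scene.pkl","rb"))
for uv in((289,190),(226,216),(305,352)):print(uv,pix2w(d,*uv).round(3),pix2w(d,*uv,.1).round(3))
# tower
for uv in((212,50),(110,20),(122,285),(180,303),(240,140)):print(uv,P[uv[1],uv[0]].round(3))
for uv in((465,160),(255,75),(440,190),(432,365),(480,165)):print("mon",uv,P[uv[1],uv[0]].round(3))
```

```text
[ 223  224  158  112 9736] 0.10102236665351072
depth ((0.5088967084884644, -0.10222062468528748), (0.2866465449333191, 0.1395522654056549), 70.43980407714844)
ray ((0.5081866383552551, -0.1023804247379303), (0.2856798768043518, 0.13965556025505066), 70.42068481445312)
[[ 0.3945291  -0.21356106]
 [ 0.5261096  -0.26036122]
 [ 0.6218442   0.00880021]
 [ 0.4902637   0.05560037]]
white ((0.5085378885269165, -0.10258297622203827), (0.28545868396759033, 0.13858965039253235), 70.47330474853516)
(289, 190) [0.617 0.004 0.099] [0.616 0.003 0.1  ]
(226, 216) [0.494 0.05  0.099] [0.493 0.048 0.1  ]
(305, 352) [ 0.406 -0.217  0.015] [ 0.373 -0.25   0.1  ]
(212, 50) [1.041 0.107 0.039]
(110, 20) [1.109 0.341 0.05 ]
(122, 285) [0.462 0.161 0.375]
(180, 303) [0.468 0.161 0.   ]
(240, 140) [ 0.841  0.044 -0.006]
mon (465, 160) [ 0.669 -0.369  0.346]
mon (255, 75) [ 0.795 -0.031  0.387]
mon (440, 190) [ 0.722 -0.409 -0.001]
mon (432, 365) [ 0.34  -0.363  0.06 ]
mon (480, 165) [ 0.78  -0.502  0.003]
```

```bash
cat >> h.py <<'E'
C=np.array([.508,-.1025]);A=np.radians(-19.55)
XB=np.array([np.cos(A),np.sin(A)]);YB=np.array([-np.sin(A),np.cos(A)])
def st():
    o=env.get_obs();p=o["tcp_pos"];q=p[:2]-C
    print("t %.2f box-frame mm x %.1f y %.1f z %.1f rpy %s F %s j %s r %.3f"%(o["time"],1e3*q@XB,1e3*q@YB,1e3*p[2],o["eef_rot"].round(1),o["wrist_force"].round(2),o["joint_pos"].round(0),np.hypot(*p[:2])))
E
python3 -m handwheel '[[-0.11,-0.22,0,0,0,0,0],[-0.11,-0.22,0,0,0,0,0],[-0.11,-0.22,0,0,0,0,0],[-0.11,-0.22,0,0,0,0,0]]'
python3 -c "from h import *;st();print(C@XB,C@YB)"
```

```text
time: 0.6
tcp_pos: [0.2589, 0.4337, 0.2223]
eef_rot: [-180.0, 0.0, 159.3]
wrist_force: [0.8, -0.4, 0.1]
opening: 0.0514
finger_force: 0.0
t 0.60 box-frame mm x -414.1 y 421.9 z 222.3 rpy [-180.     0.   159.3] F [ 0.85 -0.36  0.05] j [-68.  11.   2. 112.  -1.  57.   4.] r 0.505
0.5130132215717604 0.0734008480370889
```

```bash
python3 -m handwheel '[[-0.15,-0.15,0,0,0,0,0],[-0.15,-0.15,0,0,0,0,0],[-0.15,-0.15,0,0,0,0,0]]' | head -3
python3 -m handwheel '[[0,0,0,0,0,-0.2,0],[0,0,0,0,0,-0.2,0],[0,0,0,0,0,-0.2,0],[0,0,0,0,0,-0.2,0]]'
python3 -c "from h import *;st()"
```

```text
time: 0.98
tcp_pos: [0.3115, 0.318, 0.2225]
eef_rot: [-180.0, -0.0, 159.3]
time: 1.48
tcp_pos: [0.3111, 0.3193, 0.2224]
eef_rot: [-180.0, -0.0, -164.4]
wrist_force: [0.2, -0.0, 0.4]
opening: 0.0003
finger_force: 0.0
t 1.48 box-frame mm x -326.7 y 331.6 z 222.4 rpy [-180.    -0.  -164.4] F [ 0.23 -0.03  0.44] j [-58.   5.   4. 119.  -0.  55.  52.] r 0.446
```

```bash
python3 -m handwheel '[[-0.05,-0.195,0,0,0,0,0],[-0.05,-0.195,0,0,0,0,0],[-0.05,-0.195,0,0,0,0,0]]' | head -4
python3 -m handwheel '[[-0.02,-0.185,0,0,0,0,0],[-0.02,-0.185,0,0,0,0,0],[-0.02,-0.185,0,0,0,0,0]]'
python3 -c "from h import *;st()"
```

```text
time: 1.85
tcp_pos: [0.3713, 0.2133, 0.2225]
eef_rot: [-180.0, -0.0, -164.7]
wrist_force: [0.4, 0.5, 0.3]
time: 2.22
tcp_pos: [0.4119, 0.1094, 0.2225]
eef_rot: [180.0, -0.0, -164.7]
wrist_force: [1.0, 0.5, -0.2]
opening: 0.0002
finger_force: 0.0
t 2.23 box-frame mm x -161.5 y 167.5 z 222.5 rpy [ 180.    -0.  -164.7] F [ 0.98  0.45 -0.17] j [-40.   3.  18. 122.  -1.  55.  83.] r 0.426
```

```bash
python3 -m handwheel '[[-0.036,-0.214,0,0,0,0,0],[-0.036,-0.214,0,0,0,0,0]]' | head -4
python3 -m handwheel '[[0,0,0,0,0,0.2,0],[0,0,0,0,0,0.2,0],[0,0,0,0,0,0.2,0],[0,0,0,0,0,0.18,0]]' >/dev/null
python3 -c "from h import *;st()"
```

```text
time: 2.48
tcp_pos: [0.4484, 0.0306, 0.2226]
eef_rot: [180.0, -0.0, -164.7]
wrist_force: [1.1, -0.7, -0.7]
t 2.98 box-frame mm x -101.6 y 106.4 z 222.4 rpy [-180.    -0.   159.9] F [-0.88  0.44  0.17] j [-36.   5.  26. 120.  -3.  55.  61.] r 0.449
```

```bash
python3 -m handwheel '[[-0.23,0,0,0,0,0,0],[-0.23,0,0,0,0,0,0],[-0.23,0,0,0,0,0,0],[0,0,0,0,0,0.01,0]]' >/dev/null
python3 - <<'E'
from h import *
st()
c=cam("wrist");save(c,"w1.png")
t=cam("top");save(t,"t2.png")
col=c["color"].astype(int)
import pickle;pickle.dump(c,open("w1.pkl","wb"))
E
```

```text
t 3.48 box-frame mm x 38.9 y 105.1 z 221.9 rpy [-179.9    0.   159.6] F [-0.63  0.13 -0.72] j [-27.  20.  29. 104. -11.  59.  75.] r 0.580
```

View pics/w1.png

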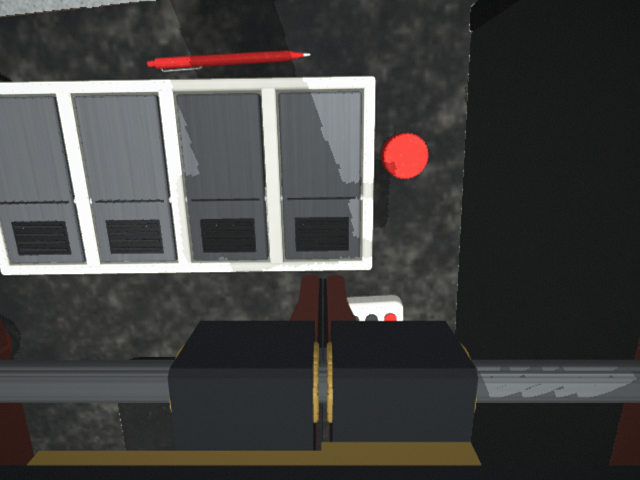

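The wrist view shows lid 1 with its press pad at about (322,234), lid 2's pad at (229,234), lid 3's at (135,237) and lid 4's at (42,239). The fingertips are at about (323,280).

Run:
```python
from h import *
import pickle
c=pickle.load(open("w1.pkl","rb"))
for n,uv in dict(p1=(322,234),p2=(229,234),p3=(135,237),p4=(42,239),cFL=(375,77),cRL=(371,269)).items():
    for z in(.1,None):
        p=pix2w(c,*uv,z);q=p[:2]-C;print(n,z,(1e3*q@XB).round(1),(1e3*q@YB).round(1),(1e3*p[2]).round(1))
```

```text
p1 0.1 40.4 104.5 100.0
p1 None 40.2 104.5 100.8
p2 0.1 39.4 35.0 100.0
p2 None 39.2 35.3 101.1
p3 0.1 40.8 -35.7 100.0
p3 None 40.5 -35.2 101.0
p4 0.1 41.3 -105.8 100.0
p4 None 41.0 -104.9 101.2
cFL 0.1 -68.4 141.8 100.0
cFL None -80.2 154.3 -0.2
cRL 0.1 68.7 141.6 100.0
cRL None 104.9 153.9 0.2
```

```bash
python3 -m handwheel '[[0,0,0.2,0,0,0,0],[0,0,0.2,0,0,0,0],[0,0,0.17,0,0,0,0],[0,0,0,0,0,0,0],[0,0,0,0,0,0,0]]' >/dev/null
python3 -c "from h import *;st()"
python3 -m handwheel '[[0,0,0.01,0,0,0,0],[0,0,0,0,0,0,0]]'|sed -n 2,4p
python3 -m handwheel '[[0,0,0.01,0,0,0,0],[0,0,0,0,0,0,0]]'|sed -n 2,4p
```

```text
t 4.20 box-frame mm x 36.8 y 106.3 z 110.1 rpy [1.799e+02 1.000e-01 1.597e+02] F [0.44 0.48 0.32] j [-24.  28.  25. 110. -16.  46.  80.] r 0.578
tcp_pos: [0.5786, -0.0148, 0.1076]
eef_rot: [179.9, 0.1, 159.7]
wrist_force: [0.2, -0.1, 0.1]
tcp_pos: [0.578, -0.0149, 0.1046]
eef_rot: [180.0, -0.0, 159.7]
wrist_force: [0.4, 0.0, 0.4]
```

```bash
for i in 1; do
python3 -m handwheel '[[0,0,0.01,0,0,0,0],[0,0,0,0,0,0,0]]'|sed -n '2p;4p'
python3 -m handwheel '[[0,0,0.005,0,0,0,0],[0,0,0,0,0,0,0]]'|sed -n '2p;4p'
python3 -m handwheel '[[0,0,0.005,0,0,0,0],[0,0,0,0,0,0,0]]'|sed -n '2p;4p'
done
```

```text
tcp_pos: [0.5779, -0.015, 0.1024]
wrist_force: [-0.3, -1.0, -0.2]
tcp_pos: [0.578, -0.015, 0.1015]
wrist_force: [0.0, 0.5, 0.4]
tcp_pos: [0.578, -0.0149, 0.1006]
wrist_force: [-0.6, -0.0, -0.1]
```

```bash
python3 -m handwheel '[[0,0,0.005,0,0,0,0],[0,0,0,0,0,0,0]]'|sed -n '2p;4p'
python3 -m handwheel '[[0,0,0.005,0,0,0,0],[0,0,0,0,0,0,0]]'|sed -n '2p;4p'
```

```text
tcp_pos: [0.5782, -0.015, 0.1001]
wrist_force: [-2.5, 0.2, 4.8]
tcp_pos: [0.5783, -0.015, 0.0998]
wrist_force: [-3.5, -0.4, 11.4]
```

```bash
python3 -m handwheel '[[0,0,0.005,0,0,0,0],[0,0,0,0,0,0,0]]'|sed -n '2p;4p'
```

```text
tcp_pos: [0.5784, -0.015, 0.0995]
wrist_force: [-5.8, -0.8, 17.8]
```

Lid 1 is firm: it took 18 N and gave under 1 mm. On to lid 2.

```bash
python3 -m handwheel '[[0,0,-0.075,0,0,0,0],[0,-0.175,0,0,0,0,0],[0,-0.175,0,0,0,0,0],[0,0,0.03,0,0,0,0],[0,0,0,0,0,0,0]]'|sed -n '2p;4p'
python3 -c "from h import *;st()"
python3 -m handwheel '[[0,0,0.02,0,0,0,0],[0,0,0,0,0,0,0]]'|sed -n '2p;4p'
```

```text
tcp_pos: [0.5538, -0.0798, 0.1063]
wrist_force: [1.2, -0.0, 0.1]
t 6.83 box-frame mm x 35.6 y 36.7 z 106.3 rpy [180.   -0.  159.7] F [ 1.16 -0.01  0.15] j [-18.  26.  26. 112. -16.  45.  86.] r 0.560
tcp_pos: [0.5539, -0.0796, 0.1022]
wrist_force: [-0.6, -0.1, -0.2]
```

```bash
python3 -m handwheel '[[0,0,0.01,0,0,0,0],[0,0,0,0,0,0,0]]'|sed -n '2p;4p'
python3 -m handwheel '[[0,0,0.005,0,0,0,0],[0,0,0,0,0,0,0]]'|sed -n '2p;4p'
python3 -m handwheel '[[0,0,0.005,0,0,0,0],[0,0,0,0,0,0,0]]'|sed -n '2p;4p'
```

```text
tcp_pos: [0.5539, -0.0804, 0.1006]
wrist_force: [-0.2, -0.1, 0.4]
tcp_pos: [0.554, -0.0805, 0.1001]
wrist_force: [-1.5, 1.5, 5.4]
tcp_pos: [0.5541, -0.0805, 0.0998]
wrist_force: [-2.0, 0.9, 11.7]
```

Lid 2 is firm too, at 11.7 N. On to lid 3.

```bash
python3 -m handwheel '[[0,0,-0.075,0,0,0,0],[0,-0.175,0,0,0,0,0],[0,-0.175,0,0,0,0,0],[0,0,0.04,0,0,0,0],[0,0,0,0,0,0,0]]'|sed -n '2p;4p'
python3 -c "from h import *;st()"
python3 -m handwheel '[[0,0,0.01,0,0,0,0],[0,0,0,0,0,0,0]]'|sed -n '2p;4p'
```

```text
tcp_pos: [0.5294, -0.1456, 0.1053]
wrist_force: [-0.4, 0.3, -0.3]
t 8.45 box-frame mm x 34.6 y -33.4 z 105.3 rpy [ 1.800e+02 -1.000e-01  1.597e+02] F [-0.43  0.3  -0.28] j [-12.  26.  26. 114. -16.  44.  94.] r 0.549
tcp_pos: [0.5299, -0.1453, 0.1035]
wrist_force: [-0.4, -0.6, 0.3]
```

```bash
python3 -m handwheel '[[0,0,0.015,0,0,0,0],[0,0,0,0,0,0,0]]'|sed -n '2p;4p'
python3 -m handwheel '[[0,0,0.005,0,0,0,0],[0,0,0,0,0,0,0]]'|sed -n '2p;4p'
python3 -m handwheel '[[0,0,0.005,0,0,0,0],[0,0,0,0,0,0,0]]'|sed -n '2p;4p'
```

```text
tcp_pos: [0.5296, -0.146, 0.1005]
wrist_force: [0.1, -0.2, 0.5]
tcp_pos: [0.5297, -0.1461, 0.1001]
wrist_force: [-1.6, 1.0, 5.0]
tcp_pos: [0.5298, -0.1462, 0.0998]
wrist_force: [-4.7, 2.3, 12.7]
```

Lid 3 is firm as well, so I'll test lid 4.

```bash
python3 -m handwheel '[[0,0,-0.075,0,0,0,0],[-0.005,-0.178,0,0,0,0,0],[-0.005,-0.178,0,0,0,0,0],[0,0,0.055,0,0,0,0],[0,0,0,0,0,0,0]]'|sed -n '2p;4p'
python3 -c "from h import *;st()"
python3 -m handwheel '[[0,0,0.01,0,0,0,0],[0,0,0,0,0,0,0]]'|sed -n '2p;4p'
python3 -m handwheel '[[0,0,0.005,0,0,0,0],[0,0,0,0,0,0,0]]'|sed -n '2p;4p'
```

```text
tcp_pos: [0.5064, -0.2129, 0.1021]
wrist_force: [-0.6, 0.3, -0.8]
t 10.07 box-frame mm x 35.5 y -104.6 z 102.1 rpy [ 1.800e+02 -1.000e-01  1.597e+02] F [-0.6   0.29 -0.76] j [ -5.  26.  27. 114. -17.  44. 102.] r 0.549
tcp_pos: [0.5072, -0.2128, 0.1006]
wrist_force: [-0.4, -0.5, 0.5]
tcp_pos: [0.5072, -0.2131, 0.1]
wrist_force: [-0.9, 1.5, 4.4]
```

```bash
python3 -m handwheel '[[0,0,0.005,0,0,0,0],[0,0,0,0,0,0,0]]'|sed -n '2p;4p'
python3 -m handwheel '[[0,0,0.005,0,0,0,0],[0,0,0,0,0,0,0]]'|sed -n '2p;4p'
```

```text
tcp_pos: [0.5074, -0.2132, 0.099]
wrist_force: [0.5, 3.0, 4.3]
tcp_pos: [0.5076, -0.2133, 0.0981]
wrist_force: [-0.0, 2.4, 5.2]
```

Lid 4 yields at about 5 N, so it is the unlatched one. I'll follow its tail down.

```bash
python3 -m handwheel '[[0,0,0.015,0,0,0,0],[0,0,0.015,0,0,0,0],[0,0,0.015,0,0,0,0],[0,0,0,0,0,0,0]]'|sed -n '2p;4p'
python3 -m handwheel '[[0,0,0.01,0,0,0,0],[0,0,0.01,0,0,0,0],[0,0,0,0,0,0,0]]'|sed -n '2p;4p'
```

```text
tcp_pos: [0.508, -0.2143, 0.0892]
wrist_force: [2.3, -0.4, 3.1]
tcp_pos: [0.5075, -0.2143, 0.085]
wrist_force: [2.9, -1.2, 3.1]
```

```bash
python3 -m handwheel '[[0,0,0.01,0,0,0,0],[0,0,0.01,0,0,0,0],[0,0,0,0,0,0,0]]'|sed -n '2p;4p'
python3 - <<'E'
from h import *
st();c=cam("wrist");save(c,"w2.png")
E
```

```text
tcp_pos: [0.5066, -0.2138, 0.0804]
wrist_force: [3.3, -1.2, 1.4]
t 12.32 box-frame mm x 35.9 y -105.3 z 80.4 rpy [-180.    -0.   159.7] F [ 3.27 -1.15  1.39] j [ -4.  28.  26. 115. -18.  41. 103.] r 0.550
```

View pics/w2.png

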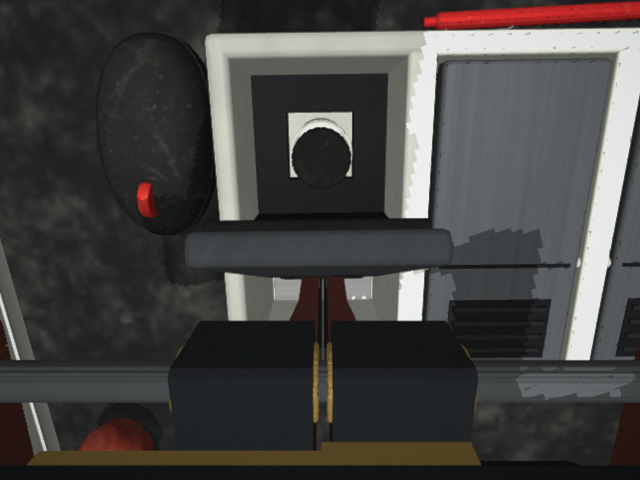

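The picture shows bay 4 open with its vial standing at about (320,155), and lid 4's lip edge across (320,250). I'll measure the lid's angle while backing the fingers out.

```bash
python3 -m handwheel '[[0.04,0,-0.03,0,0,0,0],[0,0,-0.2,0,0,0,0],[0,0,-0.2,0,0,0,0],[0,0,-0.2,0,0,0,0],[0,0,0,0,0,0,0]]'|sed -n '2p;4p'
python3 - <<'E'
from h import *
st();c=cam("wrist");save(c,"w3.png")
f=240/np.tan(np.radians(c["vfov"])/2);T=np.linalg.inv(c["camera_from_world"])
v,u=np.mgrid[:480,:640]
P=(np.stack([(u-c["cx"])/f,-(v-c["cy"])/f,-np.ones(u.shape)],-1)*c["range_z"][...,None])@T[:3,:3].T+T[:3,3]
q=P[...,:2]-C;x=q@XB*1e3;y=q@YB*1e3;z=P[...,2]*1e3
m=(abs(y+105)<20)&(z>106)&(z<185)&(x<45)&(x>-70)&(v<300)
print(m.sum())
for a in range(105,185,5):
    k=m&(z>=a)&(z<a+5)
    if k.sum():print(a,k.sum(),x[k].min().round(1),np.median(x[k]).round(1),x[k].max().round(1))
E
```

```text
tcp_pos: [0.4996, -0.2112, 0.2086]
wrist_force: [0.1, -0.5, -0.7]
t 13.00 box-frame mm x 28.4 y -105.2 z 208.6 rpy [1.799e+02 1.000e-01 1.597e+02] F [ 0.09 -0.55 -0.72] j [ -9.  17.  31. 110. -11.  56.  97.] r 0.542
2209
110 38 4.8 5.0 5.3
115 39 4.4 4.7 4.9
120 54 4.0 4.2 4.5
125 52 3.3 3.7 4.0
130 56 2.9 3.2 3.6
135 65 2.4 2.7 3.1
140 71 2.0 2.3 2.7
145 68 1.5 1.9 2.2
150 71 1.1 1.4 1.7
155 81 0.6 0.9 1.4
160 146 0.1 0.6 3.3
165 1356 -0.1 4.7 10.8
170 112 3.5 7.2 9.8
```

Correction: tool +x is toward the front, so that back-out nudged the tail forward. The lid now stands at about 85°. I'll confirm the stop with a gentle push from the front.

```bash
python3 -m handwheel '[[0.22,0,0,0,0,0,0],[0.22,0,0,0,0,0,0],[0,0,0.17,0,0,0,0],[0,0,0.16,0,0,0,0],[0,0,0,0,0,0,0]]'|sed -n '2p;4p'
python3 -c "from h import *;st()"
python3 -m handwheel '[[-0.1,0,0,0,0,0,0],[-0.07,0,0,0,0,0,0],[0,0,0,0,0,0,0]]'|sed -n '2p;4p'
python3 -c "from h import *;st()"
```

```text
tcp_pos: [0.4133, -0.1795, 0.1378]
wrist_force: [-0.4, -0.4, 0.2]
t 13.68 box-frame mm x -63.5 y -104.2 z 137.8 rpy [-179.9   -0.5  159.7] F [-0.39 -0.4   0.21] j [-11.  14.  30. 125. -10.  44.  96.] r 0.451
tcp_pos: [0.4494, -0.1926, 0.141]
wrist_force: [-0.7, -1.2, -1.1]
t 14.05 box-frame mm x -25.1 y -104.5 z 141.0 rpy [-180.     0.   159.7] F [-0.7  -1.19 -1.11] j [ -9.  17.  30. 120. -12.  45.  98.] r 0.489
```

```bash
python3 -m handwheel '[[-0.04,0,0,0,0,0,0],[-0.02,0,0,0,0,0,0],[0,0,0,0,0,0,0]]'|sed -n '2p;4p'
python3 -m handwheel '[[-0.01,0,0,0,0,0,0],[0,0,0,0,0,0,0]]'|sed -n '2p;4p'
python3 -c "from h import *;st()"
```

```text
tcp_pos: [0.46, -0.1965, 0.1407]
wrist_force: [-0.1, -0.6, -0.2]
tcp_pos: [0.4617, -0.1971, 0.1407]
wrist_force: [-0.4, 0.6, -0.3]
t 14.68 box-frame mm x -12.0 y -104.6 z 140.7 rpy [180.    0.  159.7] F [-0.39  0.63 -0.31] j [ -9.  19.  30. 119. -13.  46.  99.] r 0.502
```

```bash
python3 -m handwheel '[[-0.01,0,0,0,0,0,0],[0,0,0,0,0,0,0]]'|sed -n '2p;4p'
python3 -m handwheel '[[-0.005,0,0,0,0,0,0],[0,0,0,0,0,0,0]]'|sed -n '2p;4p'
python3 -m handwheel '[[-0.005,0,0,0,0,0,0],[0,0,0,0,0,0,0]]'|sed -n '2p;4p'
python3 -c "from h import *;st()"
```

```text
tcp_pos: [0.4637, -0.1978, 0.1407]
wrist_force: [0.2, -0.1, -0.7]
tcp_pos: [0.4646, -0.1982, 0.1406]
wrist_force: [-0.6, 0.3, -0.4]
tcp_pos: [0.4655, -0.1985, 0.1406]
wrist_force: [-0.2, 0.3, 0.3]
t 15.43 box-frame mm x -7.9 y -104.7 z 140.6 rpy [-180.     0.   159.7] F [-0.22  0.31  0.31] j [ -8.  19.  30. 118. -13.  46.  99.] r 0.506
```

```bash
python3 -m handwheel '[[-0.005,0,0,0,0,0,0],[0,0,0,0,0,0,0]]'|sed -n '2p;4p'
python3 -m handwheel '[[-0.005,0,0,0,0,0,0],[0,0,0,0,0,0,0]]'|sed -n '2p;4p'
python3 -m handwheel '[[-0.005,0,0,0,0,0,0],[0,0,0,0,0,0,0]]'|sed -n '2p;4p'
python3 -c "from h import *;st()"
```

```text
tcp_pos: [0.4663, -0.1988, 0.1406]
wrist_force: [-0.2, 0.2, -0.4]
tcp_pos: [0.4672, -0.1991, 0.1406]
wrist_force: [-1.5, 0.4, 0.1]
tcp_pos: [0.4674, -0.1992, 0.1404]
wrist_force: [-4.8, 2.5, 3.9]
t 16.18 box-frame mm x -5.9 y -104.7 z 140.4 rpy [ 1.800e+02 -1.000e-01  1.597e+02] F [-4.76  2.45  3.88] j [ -8.  19.  30. 118. -13.  46.  99.] r 0.508
```

The lid is firm against its stop at 5–6 N. I'll back off and verify.

```bash
python3 -m handwheel '[[0.1,0,0,0,0,0,0],[0.2,0,0,0,0,0,0],[0,0,-0.2,0,0,0,0],[0,0,-0.2,0,0,0,0],[0,0,0,0,0,0,0]]'|sed -n '2p;4p'
python3 - <<'E'
from h import *
st()
t=cam("top");save(t,"t3.png")
w=cam("wrist");s=cam("scene");im=np.hstack([cv2.resize(w["color"],(400,300)),cv2.resize(s["color"],(400,300))]);cv2.imwrite("pics/ws3.png",im[:,:,::-1])
c=w
f=240/np.tan(np.radians(c["vfov"])/2);T=np.linalg.inv(c["camera_from_world"])
v,u=np.mgrid[:480,:640]
P=(np.stack([(u-c["cx"])/f,-(v-c["cy"])/f,-np.ones(u.shape)],-1)*c["range_z"][...,None])@T[:3,:3].T+T[:3,3]
q=P[...,:2]-C;x=q@XB*1e3;y=q@YB*1e3;z=P[...,2]*1e3
m=(abs(y+105)<20)&(z>110)&(z<160)&(x<45)&(x>-20)
if m.sum()>30: print(m.sum(),"angle",90-np.degrees(np.arctan(-np.polyfit(z[m],x[m],1)[0])))
for n,yy in((1,105),(2,35),(3,-35)):
    k=(abs(y-yy)<15)&(abs(x+30)<20)&(z>80);print(n,k.sum(),np.median(z[k]) if k.any() else None)
E
```

```text
tcp_pos: [0.4146, -0.1795, 0.2235]
wrist_force: [0.6, 0.3, 0.1]
t 16.80 box-frame mm x -62.3 y -103.8 z 223.5 rpy [179.9   0.4 159.7] F [0.55 0.31 0.14] j [-15.   5.  33. 120.  -4.  55.  90.] r 0.452
62 angle 85.75658918795644
1 1905 101.19468797605452
2 1913 101.24036587621477
3 1905 101.24020237888587
```

View pics/t3.png

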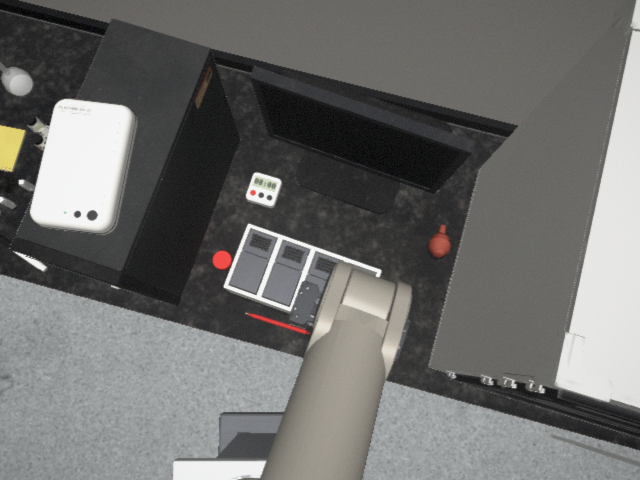

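View pics/ws3.png

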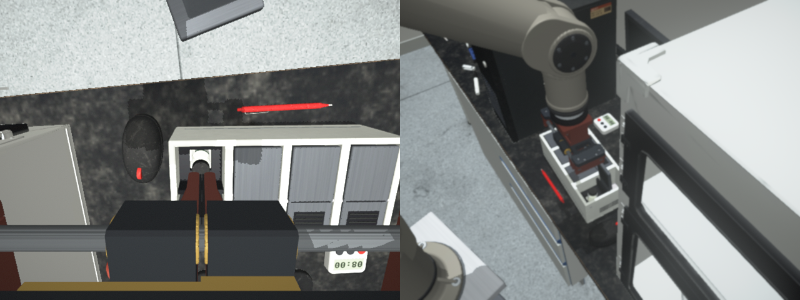

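The top view shows the cap, pen, timer and bulb where they were. The wrist view shows the mouse and vial in place, with lids 1–3 flush. Lid 4 measures 85.8° (1.497 rad), and the robot is clear of everything, so I'm handing in.

```bash
python3 -c "from bench import env;print(env.hand_in())"
```

```text
the job is handed in; nothing more can be done
None
```

Lid 4 was the unlatched one: it now stands open at its stop (about 1.50 rad), lids 1–3 stayed shut, nothing around the box was seen to move, and the job is handed in; pressing lid 1 reached about 18 N before I stopped (12–13 N on lids 2 and 3), and a wrong-way back-out move nudged lid 4 most of the way up before the final gentle push from the front.

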